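# Pick the softest seat spring

## Task

Three look-alike seat-spring samples stand in a row on the plywood board. Starting with the one on the robot's left and going to the right, press down each round cork pad with the fingertips until you feel it give some millimetres, letting it rise again before the next, and then push the red tag on the block of the softest one all the way down. Leave the other two tags up, grasp and lift nothing, and leave the things standing around where they are.

Things in the scene. Friction and masses are not known exactly. Their poses are not given: they have to be found in the camera images.
- board: plywood board, 210 (x) by 460 (y) by 12 mm thick, fixed to the table, on which the three samples are screwed; origin: centre of its underside. Its y axis runs along the row of samples, roughly towards the robot's left (turned by up to 0.25 rad)
- left_pad (a point): centre of the top face, when up, of the round cork seat pad (70 mm diameter) of the sample at the robot's left (+y end of the board); fixed to the board, 81 mm above the table, axes as the board's. All samples look alike: a grey block 144 by 90 mm, 25 mm high, the sprung pad near the robot, and beyond it a red tag, 70 mm from the pad's centre along the board's +x; neighbours stand 145 mm apart. Which spring stands where changes from run to run
- left_tag (a point): centre of the top face, when fully up, of the red tag of that same sample (left); fixed to the board, 67 mm above the table. The tag's flat top is 26 (x) by 32 (y) mm on an upright strip; at the start it is 0 to 4 mm lower than this point, and fully down it is 18 mm lower
- middle_pad (a point): centre of the top face, when up, of the round cork seat pad (70 mm diameter) of the sample in the middle; fixed to the board, 81 mm above the table, axes as the board's. All samples look alike: a grey block 144 by 90 mm, 25 mm high, the sprung pad near the robot, and beyond it a red tag, 70 mm from the pad's centre along the board's +x; neighbours stand 145 mm apart. Which spring stands where changes from run to run
- middle_tag (a point): centre of the top face, when fully up, of the red tag of that same sample (middle); fixed to the board, 67 mm above the table. The tag's flat top is 26 (x) by 32 (y) mm on an upright strip; at the start it is 0 to 4 mm lower than this point, and fully down it is 18 mm lower
- right_pad (a point): centre of the top face, when up, of the round cork seat pad (70 mm diameter) of the sample at the robot's right (-y end of the board); fixed to the board, 81 mm above the table, axes as the board's. All samples look alike: a grey block 144 by 90 mm, 25 mm high, the sprung pad near the robot, and beyond it a red tag, 70 mm from the pad's centre along the board's +x; neighbours stand 145 mm apart. Which spring stands where changes from run to run
- right_tag (a point): centre of the top face, when fully up, of the red tag of that same sample (right); fixed to the board, 67 mm above the table. The tag's flat top is 26 (x) by 32 (y) mm on an upright strip; at the start it is 0 to 4 mm lower than this point, and fully down it is 18 mm lower
- pad_a (a joint): how far the pad of spring a is pressed down, m: 0 up, 0.022 bottomed (the letters say nothing of the places: spring a stands left, middle or right, anew each run). It springs back by itself. The first 1.2 N or so only overcome the preload; then a push of about 8 N presses the stiffest pad roughly 4 to 5 mm, the next about 9 mm and the softest about 19 mm. 1.5 mm or more counts as a press
- tag_a (a joint): how far the tag of spring a is pushed down, m: 0 to 0.004 (up) at the start, 0.018 fully down at its stop. It slides with about 3 N of friction and stays where it is left; it could also be pulled up (negative values), which is not wanted
- pad_b (a joint): how far the pad of spring b is pressed down, m: 0 up, 0.022 bottomed (the letters say nothing of the places: spring b stands left, middle or right, anew each run). It springs back by itself. The first 1.2 N or so only overcome the preload; then a push of about 8 N presses the stiffest pad roughly 4 to 5 mm, the next about 9 mm and the softest about 19 mm. 1.5 mm or more counts as a press
- tag_b (a joint): how far the tag of spring b is pushed down, m: 0 to 0.004 (up) at the start, 0.018 fully down at its stop. It slides with about 3 N of friction and stays where it is left; it could also be pulled up (negative values), which is not wanted
- pad_c (a joint): how far the pad of spring c is pressed down, m: 0 up, 0.022 bottomed (the letters say nothing of the places: spring c stands left, middle or right, anew each run). It springs back by itself. The first 1.2 N or so only overcome the preload; then a push of about 8 N presses the stiffest pad roughly 4 to 5 mm, the next about 9 mm and the softest about 19 mm. 1.5 mm or more counts as a press
- tag_c (a joint): how far the tag of spring c is pushed down, m: 0 to 0.004 (up) at the start, 0.018 fully down at its stop. It slides with about 3 N of friction and stays where it is left; it could also be pulled up (negative values), which is not wanted
- weight_l_mid (a point): centre of a loose bystander (brass pattern weight, 25 mm diameter, 40 mm tall, standing on the board between the left and middle samples), 20 mm above its foot
- weight_r_mid (a point): centre of a loose bystander (brass pattern weight, 25 mm diameter, 40 mm tall, standing on the board between the middle and right samples), 20 mm above its foot
- mug_mid (a point): centre of a loose bystander (blue mug, 80 mm across, 90 mm tall), 45 mm above its foot
- mango_mid (a point): centre of a loose bystander (orange mango, 72 mm across, 74 mm tall), 37 mm above its foot
- apple_mid (a point): centre of a loose bystander (yellow-green apple, 74 mm across, 64 mm tall), 32 mm above its foot
- spool_mid (a point): centre of a loose bystander (green spool, 36 mm across, 50 mm tall), 25 mm above its foot
- tube_mid (a point): centre of a loose bystander (upright cardboard tube, 52 mm across, 110 mm tall), 55 mm above its foot

How it is judged:
On the way, in this order (a step that is already met when the one before it is completed fails the run):
1. the pad at the robot's left is pressed at least 1.5 mm by the hand over it (grasp point within 70 mm of it, seen from above), the others up (horizontal distance between the grasp point and left_pad below 0.07 m and ((value of joint pad_a above 0.0015 m and value of joint each of pad_b, pad_c below 0.001 m) or (value of joint pad_b above 0.0015 m and value of joint each of pad_a, pad_c below 0.001 m) or (value of joint pad_c above 0.0015 m and value of joint each of pad_a, pad_b below 0.001 m))), for 0.05 s.
2. then the middle pad is pressed at least 1.5 mm by the hand over it (grasp point within 70 mm of it, seen from above), the others up (horizontal distance between the grasp point and middle_pad below 0.07 m and ((value of joint pad_a above 0.0015 m and value of joint each of pad_b, pad_c below 0.001 m) or (value of joint pad_b above 0.0015 m and value of joint each of pad_a, pad_c below 0.001 m) or (value of joint pad_c above 0.0015 m and value of joint each of pad_a, pad_b below 0.001 m))), for 0.05 s.
3. then the pad at the right is pressed at least 1.5 mm by the hand over it (grasp point within 70 mm of it, seen from above), the others up (horizontal distance between the grasp point and right_pad below 0.07 m and ((value of joint pad_a above 0.0015 m and value of joint each of pad_b, pad_c below 0.001 m) or (value of joint pad_b above 0.0015 m and value of joint each of pad_a, pad_c below 0.001 m) or (value of joint pad_c above 0.0015 m and value of joint each of pad_a, pad_b below 0.001 m))), for 0.05 s.
4. then the tag of the softest pad is pushed fully down (within 3 mm of its stop) (value of joint tag_b above 0.015 m), for 0.1 s.
At the end, for the whole second after the job is handed in: The softest pad's tag is down within 3 mm of its stop, the other two tags are up (pressed less than 8 mm), all pads have sprung up again (within 1 mm), and every bystander stands within 20 mm of where it was (value of joint tag_b above 0.015 m and value of joint each of tag_a, tag_c below 0.008 m and value of joint each of pad_a, pad_b, pad_c below 0.001 m and not (distance of weight_l_mid from where it was at the start of the episode above 0.02 m) and not (distance of weight_r_mid from where it was at the start of the episode above 0.02 m) and not (distance of mug_mid from where it was at the start of the episode above 0.02 m) and not (distance of mango_mid from where it was at the start of the episode above 0.02 m) and not (distance of apple_mid from where it was at the start of the episode above 0.02 m) and not (distance of spool_mid from where it was at the start of the episode above 0.02 m) and not (distance of tube_mid from where it was at the start of the episode above 0.02 m)); the robot touches nothing.
It fails at once if a tag of one of the two stiffer pads is pushed down 8 mm or more (value of joint any of tag_a, tag_c above 0.008 m).
It fails at once if a tag is pulled up by more than 5 mm (value of joint any of tag_a, tag_b, tag_c below -0.005 m).
It fails at once if a bystander is moved or lifted by more than 20 mm (distance of any of weight_l_mid, weight_r_mid, mug_mid, mango_mid, apple_mid, spool_mid, tube_mid from where it was at the start of the episode above 0.02 m).
It also fails if it takes over 48 s, if anything falls off the work surface, if the arm or the gripper's body presses on something with over 40 N, if the wrist force passes 120 N, or if a joint passes its speed limit or range.

## Robot

A 7-joint arm with a two-finger parallel gripper is mounted at the origin on the work surface. World frame = base frame: x ahead of the robot, y to its left, z up, the work surface at z = 0. Lengths are in m, angles in rad, forces in N, time in s.
With the tool pointing down it reaches from about 0.4 to 0.85 m from the base axis. Payload 4.5 kg.
Tool frame: the origin (TCP) lies midway between the tips of the shut fingers; the grasp point (between the pads) lies behind it (r.grip_point_offset is the z of the grasp point in the tool frame, in m); z points along the fingers, y is the line along which they close (so a half turn about z gives the same grasp; the last joint's range is limited). The gripper opens to 88 mm and grips with 3 to 60 N. Pads are 18 mm wide; open, the fingers measure 123 mm over their backs; the gripper's body (75 mm by 187 mm) begins 45 mm behind the grasp point.
Start: joints at [-1.092, 0.689, -0.195, 1.565, 0.157, 0.902, -0.215], TCP at [0.269, 0.564, 0.208] pointing down, gripper open.
Joint ranges: [-3.01, 3.01], [-0.46, 2.08], [-1.47, 1.51], [0.13, 2.56], [-1, 4.14], [0.04, 2.09], [-2.66, 2.66]. Speed limits (rad/s): [2.57, 2.57, 3.14, 3.14, 3.14, 3.14, 3.14].

## Interface

Orientations are given as a unit quaternion [x, y, z, w].
In Python, from plant import r, optics, workorder gives the robot as it stands.
- The arm moves only by the shell command python3 -m creep 'ROWS' [FORCE]. ROWS is JSON, a list of rows, each an object of numbers: "grip": the gripper command: -1 is shut, 1 is fully open, values between are in proportion; "tx", "ty", "tz": the shift along the tool's x, y, z in cm; "spin": the turn about the tool's z in degrees. In form: [{"grip": .., "tx": .., "ty": .., "tz": .., "spin": ..}, ...]. A call has 1 to 8 rows; each row shifts and turns the commanded pose from where the row before left it, along the tool's axes as they then stand; what a row does not reach is not made up. A row lasts 1/12 s, in which the tool goes at most 41.7 mm and 7.16 degrees, less where a joint would pass 70% of its speed; a pose out of reach is approached as far as the arm can. A call with a gripper value outside its range is refused whole. The fingers move at their own pace and stop on an object; FORCE is the grip in N (left out, the last holds). Time passes only in rows, so rows that do not move let the fingers close. It gives the time, the measured TCP pose, the force, the opening and the grip force at its end, in the units of the state.
- r.get_state(): the state, without advancing time (a new reading comes with each control period).
- optics.snapshot(name): name is "side" or "top" or "wrist"; returns (picture, depth): 480x640x3 uint8, red, green, blue; 480x640 float32, m along the optical axis (not along the pixel's ray), 0 where there is no reading.
- optics.get_calibration(name): a dict with "fx", "fy", "cx", "cy" (pixels), "D" ([k1, k2, p1, p2, k3] as OpenCV has them; the pictures are not rectified), "extrinsics" (4x4, takes a point from world to camera coordinates). Camera axes: x right, y down, z forward; pixel columns grow to the right and rows downward; lengths in m; the calibration is good to about 2 mm. A picture is of the moment at which its call begins: read the wrist's pose just before it. get_calibration takes no time and is no camera call; for the wrist camera it gives the pose at the moment of the call.
- workorder.finish_job(): hands the job in; it is judged then, once.
The state is a dict: "clock": time; "q": joint angles; "qd": joint speeds; "joint_torque": joint torques, N m; "tool_pos": TCP position; "eef_rot": TCP orientation; "contact_force": force on the tool from outside, world axes, zero at the start; "moment": the same for the moment, N m; "opening": opening from 0.0 (shut) to 1.0 (fully open); "finger_force": force on a finger pad.
Only numpy, scipy, OpenCV 4.12 (cv2) and the standard library are available. Lean on these libraries where they do the work, as an engineer would, in place of code of your own. Each camera call takes 0.05 s, during which the arm holds its last target. There are 200 camera calls.

## Working session

There is one attempt and no reset: what is moved stays moved. The work goes in short steps, Python scripts to look and compute and a shell command to move; the robot and the scene stay as the last step left them, time stands still between calls to the robot, and variables do not carry over. Pictures are saved under pics/ and viewed, at most 10 in all, crops included, and the job is handed in when it is done.

```bash
mkdir -p pics; python3 - <<'E'
from plant import r, optics
import cv2, numpy as np
s=r.get_state(); print(s, r.grip_point_offset)
ims=[]
for n in("top","side"):
    p,d=optics.snapshot(n); np.savez(f"pics/{n}0.npz",p=p,d=d); cv2.imwrite(f"pics/{n}0.png",p[...,::-1])
    c=optics.get_calibration(n); print(n,{k:np.round(v,4).tolist() for k,v in c.items()})
E
```

```text
{'clock': 0.0, 'q': array([-1.09222509,  0.68999369, -0.19449185,  1.56632869,  0.15732242,
        0.9024859 , -0.21507395]), 'qd': array([ 0.00104698, -0.00141087,  0.00027234,  0.00030151, -0.00109841,
       -0.00057039, -0.00231231]), 'joint_torque': array([ 1.57532918e-04, -5.27564085e+01, -1.26694869e+00, -1.53430420e+01,
       -5.26427315e-02,  6.69065077e-03,  1.80830966e-04]), 'tool_pos': array([0.2686801 , 0.56355114, 0.20740755]), 'eef_rot': array([ 2.20505625e-01,  9.75385277e-01, -9.03428657e-04, -1.22101511e-04]), 'contact_force': array([-0.01275715, -0.16678649,  0.61008599]), 'moment': array([-0.00071612,  0.04246179, -0.00847066]), 'finger_force': 0.0, 'opening': 0.999973075749247} -0.0187
top {'fx': 439.3058, 'fy': 439.3058, 'cx': 316.8561, 'cy': 236.8333, 'D': [-0.1103, 0.0, 0.0, 0.0, 0.0], 'extrinsics': [[0.0938, -0.9956, -0.0065, -0.0237], [-0.9756, -0.0906, -0.1997, 0.5455], [0.1983, 0.025, -0.9798, 1.0], [0.0, 0.0, 0.0, 1.0]]}
side {'fx': 517.4147, 'fy': 517.4147, 'cx': 319.3166, 'cy': 229.6208, 'D': [-0.0671, 0.0, 0.0, 0.0, 0.0], 'extrinsics': [[0.8644, -0.502, 0.0271, -0.4601], [-0.2555, -0.4851, -0.8363, 0.2262], [0.433, 0.716, -0.5476, 0.9824], [0.0, 0.0, 0.0, 1.0]]}
```

View pics/top0.png

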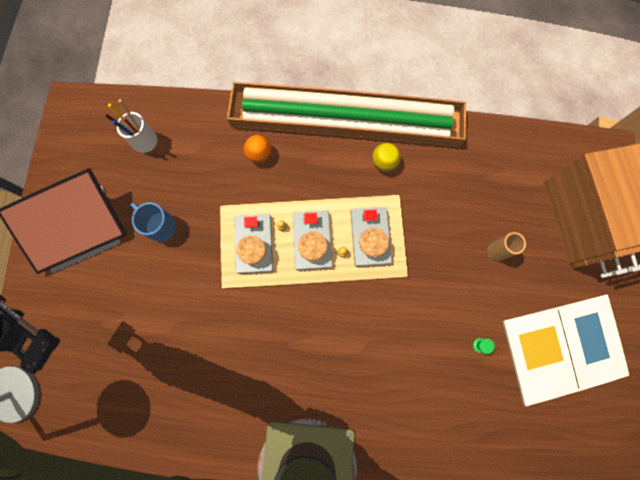

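View pics/side0.png

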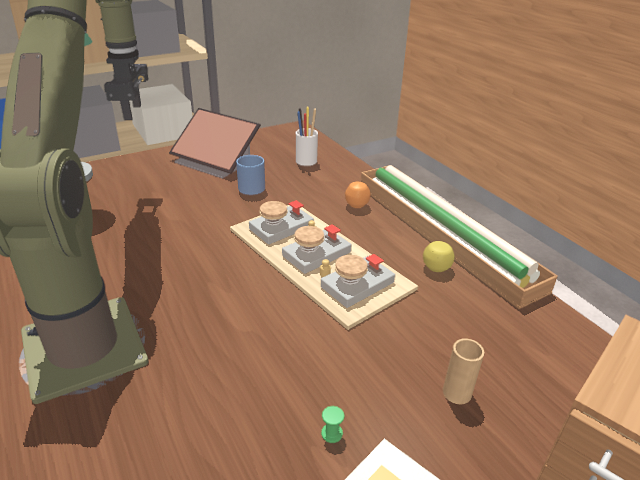

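The top picture shows the pads at about (252,249), (312,246) and (374,242). The tags are at (251,222), (311,218) and (371,215), and the weights at (282,225) and (342,252). The side view agrees. The mug and fruit stand clear of the row.

```bash
cat > h.py <<'E'
import cv2, numpy as np
from plant import r, optics
from scipy.spatial.transform import Rotation as R
def ray(c,uv,z):
    K=np.array([[c["fx"],0,c["cx"]],[0,c["fy"],c["cy"]],[0,0,1]]);E=np.array(c["extrinsics"])
    n=cv2.undistortPoints(np.array([[uv]],float),K,np.array(c["D"]))[0,0]
    o=-E[:3,:3].T@E[:3,3]; v=E[:3,:3].T@np.r_[n,1]
    return o+v*(z-o[2])/v[2]
def blobs(m,a0,a1):
    n,l,st,ce=cv2.connectedComponentsWithStats(m.astype(np.uint8))
    return sorted([(ce[i],st[i,4]) for i in range(1,n) if a0<st[i,4]<a1],key=lambda t:t[0][0])
def togo(p):  # world target -> tool-frame shift in cm
    s=r.get_state(); return 100*R.from_quat(s["eef_rot"]).inv().apply(np.array(p)-s["tool_pos"])
E
python3 - <<'E'
from h import *
f=np.load("pics/top0.npz");p,d=f["p"],f["d"];c=optics.get_calibration("top")
hsv=cv2.cvtColor(p,cv2.COLOR_RGB2HSV);H,S,V=cv2.split(hsv)
roi=np.zeros(H.shape,bool);roi[190:295,215:412]=1
T=[ray(c,b[0],.065) for b in blobs(roi&((H<6)|(H>174))&(S>170)&(V>120),30,400)]
# cork: pixels whose depth puts them near z=.081
E=np.array(c["extrinsics"])
vv,uu=np.nonzero(roi&(d>0))
K=np.array([[c["fx"],0,c["cx"]],[0,c["fy"],c["cy"]],[0,0,1]])
n=cv2.undistortPoints(np.c_[uu,vv].astype(float)[:,None],K,np.array(c["D"]))[:,0]
W=(np.c_[n,np.ones(len(n))]*d[vv,uu][:,None]-E[:3,3])@E[:3,:3]
m=np.zeros(H.shape,np.uint8);m[vv,uu]=(abs(W[:,2]-.081)<.008)
Z=np.zeros(H.shape);Z[vv,uu]=W[:,2]
P=[]
for b in blobs(m,200,2000):
    print(b,Z[int(b[0][1]),int(b[0][0])]); P.append(ray(c,b[0],.081))
T=np.array(T);P=np.array(P);print("T",T.round(4).tolist());print("P",P.round(4).tolist())
print("spacing",np.linalg.norm(np.diff(P,axis=0),axis=1),np.linalg.norm(np.diff(T,axis=0),axis=1),"pad-tag",np.linalg.norm((T-P)[:,:2],axis=1))
v=P[0]-P[-1];print("yaw",np.arctan2(-v[0],v[1]))
v=T[0]-T[-1];print("yaw",np.arctan2(-v[0],v[1]))
x=R.from_quat(r.get_state()["eef_rot"]).as_matrix();print(x.round(3))
for q in P: print(togo([q[0],q[1],.12]))
E
```

```text
(array([250.44392523, 249.02959502]), np.int32(642)) 0.08272597673799369
(array([311.67579909, 245.1217656 ]), np.int32(657)) 0.0798104957405319
(array([373.3389313 , 241.38015267]), np.int32(655)) 0.07892019876869415
T [[0.5651, 0.1885, 0.065], [0.5877, 0.0456, 0.065], [0.6091, -0.0959, 0.065]]
P [[0.4968, 0.1783, 0.081], [0.5193, 0.0367, 0.081], [0.5415, -0.106, 0.081]]
spacing [0.14336642 0.14442448] [0.1446264  0.14311321] pad-tag [0.06910593 0.06896491 0.06836126]
yaw 0.15597845731322882
yaw 0.15339174631929575
[[-0.903  0.43  -0.001]
 [ 0.43   0.903 -0.001]
 [-0.    -0.002 -1.   ]]
[-37.16507638 -24.96563819   8.79435371]
[-45.29035343 -36.77744606   8.8133259 ]
[-53.43086341 -48.70707495   8.83248032]
```

Heights, spacings (about 145 mm) and pad-to-tag distances (about 70 mm) all agree, and the yaw is about 0.155 rad. I'll align the tool with the board and shut the fingers first.

```bash
python3 -m creep '[{"grip":-1,"spin":-6.9},{"grip":-1,"spin":-6.9},{"grip":-1,"spin":-6.9},{"grip":-1,"spin":-6.9},{"grip":-1,"spin":-6.7},{"grip":-1}]' 20
python3 - <<'E'
from h import *
print(R.from_quat(r.get_state()["eef_rot"]).as_matrix().round(3))
print(togo([.4968,.1783,.19]))
E
```

```text
[[-0.903  0.43  -0.001]
 [ 0.43   0.903 -0.001]
 [-0.    -0.002 -1.   ]]
[-37.16798203 -24.97287849   1.79435685]$[0]: bad value
```

```bash
python3 -m creep '[{"grip":-1,"tx":0,"ty":0,"tz":0,"spin":-6.9},{"grip":-1,"tx":0,"ty":0,"tz":0,"spin":-6.9},{"grip":-1,"tx":0,"ty":0,"tz":0,"spin":-6.9},{"grip":-1,"tx":0,"ty":0,"tz":0,"spin":-6.9},{"grip":-1,"tx":0,"ty":0,"tz":0,"spin":-6.7},{"grip":-1,"tx":0,"ty":0,"tz":0,"spin":0}]' 20
python3 - <<'E'
from h import *
print(R.from_quat(r.get_state()["eef_rot"]).as_matrix().round(3))
print(togo([.4968,.1783,.19]))
E
```

```text
clock: 0.6
tool_pos: [0.269, 0.5637, 0.2077]
eef_rot: [-0.078, 0.997, -0.0, -0.0]
contact_force: [-0.3, 0.1, -0.2]
opening: 0.57
finger_force: 0.0
[[-0.988 -0.156 -0.001]
 [-0.156  0.988 -0.001]
 [ 0.001 -0.001 -1.   ]]
[-16.49741152 -41.61593494   1.78554203]
```

```bash
python3 -m creep '[{"grip":-1,"tx":-1.4,"ty":-3.5,"tz":0,"spin":0},{"grip":-1,"tx":-1.4,"ty":-3.5,"tz":0,"spin":0},{"grip":-1,"tx":-1.4,"ty":-3.5,"tz":0,"spin":0},{"grip":-1,"tx":-1.4,"ty":-3.5,"tz":0,"spin":0},{"grip":-1,"tx":-1.4,"ty":-3.5,"tz":0,"spin":0},{"grip":-1,"tx":-1.4,"ty":-3.5,"tz":0,"spin":0},{"grip":-1,"tx":0,"ty":0,"tz":0,"spin":0}]'
python3 - <<'E'
from h import *
print(togo([.4968,.1783,.15]))
E
```

```text
clock: 1.18
tool_pos: [0.3895, 0.36, 0.2074]
eef_rot: [-0.069, 0.998, -0.004, 0.001]
contact_force: [-0.4, -0.1, 1.2]
opening: 0.041
finger_force: 0.0
[ -8.11891985 -19.42522432   5.92071232]
```

```bash
python3 -m creep '[{"grip":-1,"tx":-1.4,"ty":-3.4,"tz":1,"spin":0},{"grip":-1,"tx":-1.4,"ty":-3.4,"tz":1,"spin":0},{"grip":-1,"tx":-1.4,"ty":-3.4,"tz":1,"spin":0},{"grip":-1,"tx":-1.4,"ty":-3.4,"tz":1,"spin":0},{"grip":-1,"tx":-1.4,"ty":-3.4,"tz":1,"spin":0},{"grip":-1,"tx":-1,"ty":-2.4,"tz":1,"spin":0},{"grip":-1,"tx":0,"ty":0,"tz":0,"spin":0},{"grip":-1,"tx":0,"ty":0,"tz":0,"spin":0}]'
python3 - <<'E'
from h import *
print(R.from_quat(r.get_state()["eef_rot"]).as_matrix().round(3))
print(togo([.4968,.1783,.095]), r.get_state()["contact_force"])
E
```

```text
clock: 1.85
tool_pos: [0.4932, 0.1882, 0.1474]
eef_rot: [-0.073, 0.997, -0.001, -0.001]
contact_force: [0.5, 0.7, 0.2]
opening: 0.004
finger_force: 0.0
[[-0.989 -0.147 -0.001]
 [-0.147  0.989 -0.001]
 [ 0.001 -0.001 -1.   ]]
[-0.21351736 -1.02786627  5.24131517] [0.5133447  0.69510494 0.22805728]
```

```bash
python3 -m creep '[{"grip":-1,"tx":-0.2,"ty":-1,"tz":2,"spin":0},{"grip":-1,"tx":0,"ty":0,"tz":2,"spin":0},{"grip":-1,"tx":0,"ty":0,"tz":1.2,"spin":0},{"grip":-1,"tx":0,"ty":0,"tz":0,"spin":0},{"grip":-1,"tx":0,"ty":0,"tz":0,"spin":0}]'; python3 -m creep '[{"grip":-1,"tx":0,"ty":0,"tz":0.7,"spin":0},{"grip":-1,"tx":0,"ty":0,"tz":0.7,"spin":0},{"grip":-1,"tx":0,"ty":0,"tz":0.3,"spin":0},{"grip":-1,"tx":0,"ty":0,"tz":0.3,"spin":0},{"grip":-1,"tx":0,"ty":0,"tz":0,"spin":0},{"grip":-1,"tx":0,"ty":0,"tz":0,"spin":0},{"grip":-1,"tx":0,"ty":0,"tz":0,"spin":0},{"grip":-1,"tx":0,"ty":0,"tz":0,"spin":0}]'
```

```text
clock: 2.27
tool_pos: [0.4956, 0.1823, 0.0963]
eef_rot: [-0.077, 0.997, 0.0, -0.0]
contact_force: [0.9, -0.1, -0.2]
opening: 0.009
finger_force: 0.0
clock: 2.93
tool_pos: [0.4966, 0.1806, 0.0764]
eef_rot: [-0.077, 0.997, 0.0, 0.0]
contact_force: [0.2, 0.1, 0.8]
opening: 0.007
finger_force: 0.0
```

```bash
python3 -m creep '[{"grip":-1,"tx":0,"ty":0,"tz":0.3,"spin":0},{"grip":-1,"tx":0,"ty":0,"tz":0.3,"spin":0},{"grip":-1,"tx":0,"ty":0,"tz":0,"spin":0},{"grip":-1,"tx":0,"ty":0,"tz":0,"spin":0},{"grip":-1,"tx":0,"ty":0,"tz":0,"spin":0},{"grip":-1,"tx":0,"ty":0,"tz":0,"spin":0}]'; python3 -m creep '[{"grip":-1,"tx":0,"ty":0,"tz":0,"spin":0},{"grip":-1,"tx":0,"ty":0,"tz":0,"spin":0},{"grip":-1,"tx":0,"ty":0,"tz":0,"spin":0}]'; python3 - <<'E'
from h import *
p,d=optics.snapshot("side"); cv2.imwrite("pics/side1.png",cv2.resize(p[150:330,200:440,::-1],(720,540)))
E
```

```text
clock: 3.43
tool_pos: [0.4964, 0.1806, 0.0702]
eef_rot: [-0.077, 0.997, 0.0, 0.0]
contact_force: [0.1, 0.2, -0.1]
opening: 0.008
finger_force: 0.0
clock: 3.68
tool_pos: [0.4964, 0.1806, 0.0703]
eef_rot: [-0.077, 0.997, 0.0, 0.0]
contact_force: [-0.1, 0.0, 0.3]
opening: 0.005
finger_force: 0.0
```

View pics/side1.png

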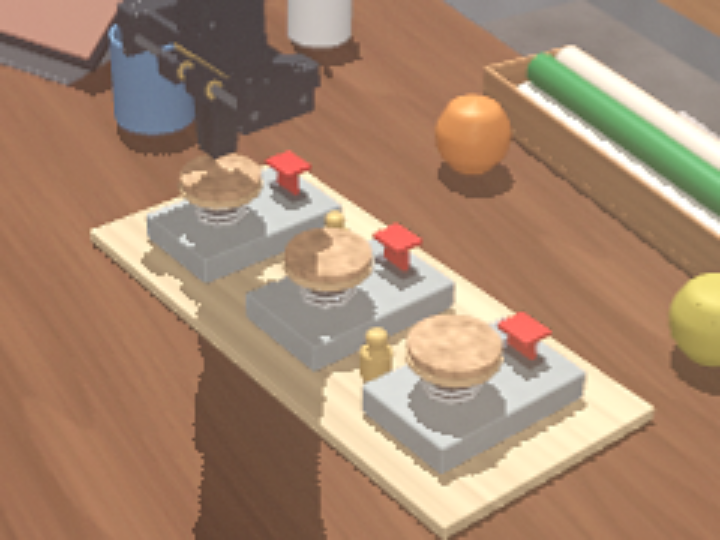

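The fingertip shows at about crop (220,152), behind or above the left pad instead of on it. I'll project the reported TCP and the pad into both views to see which one disagrees.

```bash
python3 - <<'E'
from h import *
P=np.array([[.4968,.1783,.081],[.5193,.0367,.081],[.5415,-.106,.081],r.get_state()["tool_pos"]])
for n in("side","top"):
    c=optics.get_calibration(n);K=np.array([[c["fx"],0,c["cx"]],[0,c["fy"],c["cy"]],[0,0,1]]);E=np.array(c["extrinsics"])
    uv=cv2.projectPoints(P,cv2.Rodrigues(E[:3,:3])[0],E[:3,3],K,np.array(c["D"]))[0][:,0]
    print(n,uv.round(1).tolist(), ((uv[:]-[200,150])*3).round().tolist())
# independent pad positions from side view, crop coords of pad centres /3
c=optics.get_calibration("side")
for u,v in((221,183),(328,259),(453,347)): print(ray(c,[200+u/3,150+v/3],.081).round(3))
p,d=optics.snapshot("top");q,_=optics.snapshot("wrist")
cv2.imwrite("pics/tw1.png",np.hstack([cv2.resize(p[170:310,180:430,::-1],(400,224)),cv2.resize(q[...,::-1],(299,224))]))
E
```

```text
side [[271.7, 207.4], [307.4, 233.1], [349.2, 263.4], [271.3, 210.8]] [[215.0, 172.0], [322.0, 249.0], [448.0, 340.0], [214.0, 182.0]]
top [[250.4, 249.0], [311.7, 245.1], [373.3, 241.4], [250.2, 249.9]] [[151.0, 297.0], [335.0, 285.0], [520.0, 274.0], [151.0, 300.0]]
[0.494 0.161 0.081]
[0.517 0.023 0.081]
[ 0.54  -0.115  0.081]
```

View pics/tw1.png

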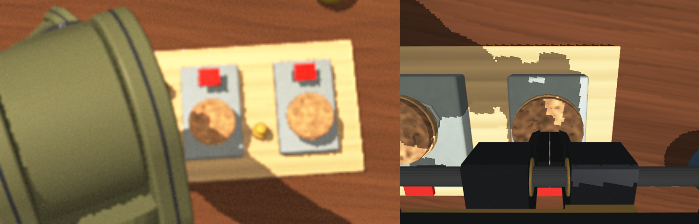

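The wrist view shows the shut tips overlapping the pad, but the force is still about 0, so they look to be above it. I'll measure the tip from depth.

```bash
cat >> h.py <<'E'
def cloud(n):
    c=optics.get_calibration(n);p,d=optics.snapshot(n)
    K=np.array([[c["fx"],0,c["cx"]],[0,c["fy"],c["cy"]],[0,0,1]]);E=np.array(c["extrinsics"])
    g=np.stack(np.meshgrid(np.arange(640.),np.arange(480.)),-1).reshape(-1,1,2)
    k=cv2.undistortPoints(g,K,np.array(c["D"]))[:,0]
    W=(np.c_[k,np.ones(len(k))]*d.reshape(-1,1)-E[:3,3])@E[:3,:3]
    return p,d,W.reshape(480,640,3)
E
python3 - <<'E'
from h import *
print(r.get_state()["tool_pos"],r.get_state()["contact_force"])
p,d,W=cloud("side")
for n in range(2):
    if n: p,d,W=cloud("wrist")
    V=p.max(-1)
    near=(np.hypot(W[...,0]-.4968,W[...,1]-.1806)<.06)&(d>0)
    dark=near&(V<60)&(W[...,2]<.2)&(W[...,2]>.04)
    z=W[...,2][dark];print("dark",dark.sum(),np.percentile(z,[0,1,5,20,50]).round(3))
    i=np.argsort(z)[:200:20];print(W[dark][i].round(3).tolist())
    cork=near&(p[...,0]>110)&(p[...,1]<.9*p[...,0])&(p[...,2]<.75*p[...,0])&(W[...,2]>.05)&(W[...,2]<.1)
    for k,y in((0,.1806),(1,.0367)): 
        q=(np.hypot(W[...,0]-(.4968,.5193)[k],W[...,1]-y)<.03)&(d>0)&(W[...,2]<.09)&(W[...,2]>.055)&(V>70)
        print("pad",k,q.sum(),np.median(W[q],0).round(4))
    if n==0: cv2.imwrite("pics/side2.png",cv2.resize(p[160:250,220:340,::-1],(800,600),interpolation=cv2.INTER_NEAREST))
E
```

```text
[0.49642376 0.18055881 0.07025188] [1.25264694 0.30561617 0.1772779 ]Traceback (most recent call last):
  File "<stdin>", line 9, in <module>
    return _quantile_unchecked(
        a, q, axis, out, overwrite_input, method, keepdims, weights)
    return _ureduce(a,
                    func=_quantile_ureduce_func,
    ...<5 lines>...
                    overwrite_input=overwrite_input,
                    method=method)
    r = func(a, **kwargs)
    result = _quantile(arr,
                       quantiles=q,
    ...<2 lines>...
                       out=out,
                       weights=wgt)
    slices_having_nans = np.isnan(arr[-1, ...])
                                  ~~~^^^^^^^^^
IndexError: index -1 is out of bounds for axis 0 with size 0
```

```bash
python3 - <<'E'
from h import *
p,d,W=cloud("side")
for v in range(160,222,5): print(v,[(int(p[v,u].max()),W[v,u].round(3).tolist()) for u in (264,272,280)])
cv2.imwrite("pics/side2.png",cv2.resize(p[160:250,220:340,::-1],(800,600),interpolation=cv2.INTER_NEAREST))
E
```

```text
160 [(78, [0.477, 0.171, 0.218]), (75, [0.486, 0.147, 0.226]), (78, [0.503, 0.14, 0.225])]
165 [(75, [0.478, 0.175, 0.203]), (78, [0.484, 0.142, 0.216]), (78, [0.503, 0.14, 0.213])]
170 [(79, [0.482, 0.183, 0.185]), (78, [0.483, 0.142, 0.203]), (78, [0.498, 0.131, 0.205])]
175 [(78, [0.468, 0.153, 0.189]), (77, [0.485, 0.146, 0.189]), (79, [0.484, 0.103, 0.209])]
180 [(78, [0.468, 0.155, 0.175]), (108, [0.48, 0.137, 0.181]), (80, [0.477, 0.09, 0.204])]
185 [(117, [0.579, 0.404, 0.015]), (80, [0.491, 0.162, 0.153]), (81, [0.478, 0.091, 0.19])]
190 [(100, [0.578, 0.403, -0.0]), (84, [0.491, 0.162, 0.14]), (83, [0.48, 0.095, 0.176])]
195 [(109, [0.565, 0.375, 0.0]), (85, [0.49, 0.161, 0.127]), (160, [0.606, 0.353, 0.0])]
200 [(160, [0.551, 0.345, 0.002]), (85, [0.491, 0.163, 0.112]), (162, [0.594, 0.331, -0.002])]
205 [(156, [0.484, 0.196, 0.082]), (169, [0.502, 0.187, 0.082]), (248, [0.521, 0.18, 0.081])]
210 [(244, [0.476, 0.179, 0.079]), (156, [0.492, 0.166, 0.081]), (154, [0.509, 0.157, 0.081])]
215 [(170, [0.469, 0.163, 0.075]), (169, [0.482, 0.146, 0.081]), (160, [0.502, 0.143, 0.077])]
220 [(145, [0.483, 0.197, 0.038]), (136, [0.493, 0.171, 0.049]), (162, [0.508, 0.156, 0.054])]
```

View pics/side2.png

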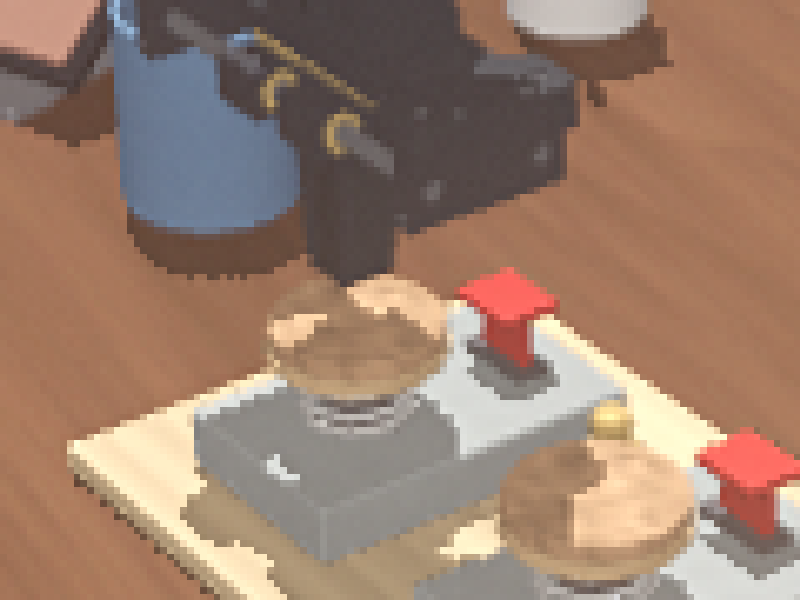

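The side depth puts the fingertip bottom at z≈0.105 with its xy as expected. The pad is still up at 0.081. So the reported TCP z of 0.070 reads about 33 mm too low against the real tip, and I'll go by feel, descending slowly to contact.

```bash
python3 -m creep '[{"grip":-1,"tx":0,"ty":0,"tz":0.8,"spin":0},{"grip":-1,"tx":0,"ty":0,"tz":0.8,"spin":0},{"grip":-1,"tx":0,"ty":0,"tz":0,"spin":0},{"grip":-1,"tx":0,"ty":0,"tz":0,"spin":0}]'; python3 -m creep '[{"grip":-1,"tx":0,"ty":0,"tz":0.4,"spin":0},{"grip":-1,"tx":0,"ty":0,"tz":0,"spin":0},{"grip":-1,"tx":0,"ty":0,"tz":0,"spin":0}]';python3 - <<'E'
from h import *
p,d,W=cloud("side")
for v in range(195,222,2): print(v,[(int(p[v,u].max()),W[v,u].round(3).tolist()) for u in (268,272,280)])
E
```

```text
clock: 4.27
tool_pos: [0.4958, 0.1803, 0.0533]
eef_rot: [-0.077, 0.997, -0.0, -0.001]
contact_force: [-0.3, 0.8, -0.4]
opening: 0.006
finger_force: 0.0
clock: 4.52
tool_pos: [0.4966, 0.1807, 0.0503]
eef_rot: [-0.077, 0.997, 0.0, 0.0]
contact_force: [0.3, 0.8, 1.1]
opening: 0.007
finger_force: 0.9
195 [(81, [0.49, 0.182, 0.116]), (84, [0.491, 0.162, 0.126]), (84, [0.478, 0.092, 0.165])]
197 [(82, [0.491, 0.185, 0.109]), (86, [0.491, 0.162, 0.121]), (86, [0.479, 0.095, 0.157])]
199 [(83, [0.488, 0.18, 0.106]), (86, [0.491, 0.163, 0.114]), (93, [0.477, 0.09, 0.155])]
201 [(82, [0.49, 0.185, 0.098]), (87, [0.491, 0.162, 0.109]), (78, [0.478, 0.092, 0.149])]
203 [(82, [0.49, 0.185, 0.092]), (90, [0.492, 0.166, 0.102]), (240, [0.525, 0.19, 0.08])]
205 [(83, [0.489, 0.183, 0.088]), (90, [0.491, 0.165, 0.097]), (255, [0.519, 0.176, 0.083])]
207 [(115, [0.489, 0.182, 0.082]), (89, [0.491, 0.165, 0.091]), (149, [0.517, 0.173, 0.08])]
209 [(150, [0.486, 0.176, 0.081]), (85, [0.492, 0.167, 0.084]), (159, [0.512, 0.162, 0.081])]
211 [(153, [0.482, 0.168, 0.081]), (157, [0.491, 0.165, 0.08]), (146, [0.51, 0.158, 0.078])]
213 [(162, [0.479, 0.162, 0.079]), (154, [0.487, 0.156, 0.08]), (168, [0.503, 0.145, 0.081])]
215 [(174, [0.476, 0.157, 0.077]), (170, [0.484, 0.15, 0.078]), (158, [0.503, 0.144, 0.076])]
217 [(184, [0.476, 0.156, 0.072]), (163, [0.483, 0.148, 0.074]), (179, [0.502, 0.143, 0.071])]
219 [(179, [0.482, 0.17, 0.056]), (197, [0.482, 0.146, 0.069]), (178, [0.511, 0.161, 0.052])]
221 [(179, [0.482, 0.169, 0.051]), (113, [0.493, 0.171, 0.046]), (164, [0.511, 0.163, 0.046])]
```

Contact is at reported z≈0.050, a bias of about 31 mm. Now I'll press in 3 mm steps and read the force.

```bash
for i in 1 2; do python3 -m creep '[{"grip":-1,"tx":0,"ty":0,"tz":0.3,"spin":0},{"grip":-1,"tx":0,"ty":0,"tz":0,"spin":0},{"grip":-1,"tx":0,"ty":0,"tz":0,"spin":0},{"grip":-1,"tx":0,"ty":0,"tz":0,"spin":0}]'; done
```

```text
clock: 4.9
tool_pos: [0.4966, 0.1807, 0.0474]
eef_rot: [-0.077, 0.997, 0.0, 0.0]
contact_force: [-1.3, -0.1, 3.9]
opening: 0.003
finger_force: 1.9
clock: 5.23
tool_pos: [0.4966, 0.1807, 0.0446]
eef_rot: [-0.077, 0.997, 0.0, 0.0]
contact_force: [-0.4, 0.7, 4.8]
opening: 0.006
finger_force: 3.0
```

```bash
for i in 1 2; do python3 -m creep '[{"grip":-1,"tx":0,"ty":0,"tz":0.3,"spin":0},{"grip":-1,"tx":0,"ty":0,"tz":0,"spin":0},{"grip":-1,"tx":0,"ty":0,"tz":0,"spin":0},{"grip":-1,"tx":0,"ty":0,"tz":0,"spin":0}]'; done; python3 -m creep '[{"grip":-1,"tx":0,"ty":0,"tz":0,"spin":0}]'
```

```text
clock: 5.57
tool_pos: [0.4966, 0.1807, 0.0418]
eef_rot: [-0.077, 0.997, 0.0, 0.0]
contact_force: [-0.9, -0.3, 8.9]
opening: 0.012
finger_force: 4.1
clock: 5.9
tool_pos: [0.4966, 0.1807, 0.039]
eef_rot: [-0.077, 0.997, 0.0, 0.0]
contact_force: [-1.4, -0.8, 11.1]
opening: 0.005
finger_force: 5.1
clock: 5.98
tool_pos: [0.4966, 0.1807, 0.039]
eef_rot: [-0.077, 0.997, 0.0, 0.0]
contact_force: [-1.9, -0.4, 10.1]
opening: 0.006
finger_force: 5.1
```

The left pad shows about 0.75 N/mm, so it is the middle spring. Going on to the middle pad.

```bash
python3 -m creep '[{"grip":-1,"tx":0,"ty":0,"tz":-2,"spin":0},{"grip":-1,"tx":0,"ty":0,"tz":-2,"spin":0},{"grip":-1,"tx":0,"ty":-3.6,"tz":0,"spin":0},{"grip":-1,"tx":0,"ty":-3.6,"tz":0,"spin":0},{"grip":-1,"tx":0,"ty":-3.6,"tz":0,"spin":0},{"grip":-1,"tx":0,"ty":-3.6,"tz":0,"spin":0},{"grip":-1,"tx":0,"ty":0,"tz":0,"spin":0},{"grip":-1,"tx":0,"ty":0,"tz":0,"spin":0}]'
python3 -m creep '[{"grip":-1,"tx":0,"ty":0,"tz":0,"spin":0}]'; python3 - <<'E'
from h import *
print(togo([.5193,.0367,.055]))
E
```

```text
clock: 6.65
tool_pos: [0.5183, 0.0347, 0.0778]
eef_rot: [-0.074, 0.997, -0.001, -0.001]
contact_force: [-1.0, 0.3, 0.1]
opening: 0.004
finger_force: 0.0
clock: 6.73
tool_pos: [0.5183, 0.0387, 0.078]
eef_rot: [-0.077, 0.997, 0.0, -0.0]
contact_force: [-0.7, 0.8, 0.3]
opening: 0.004
finger_force: 0.0
[-0.07127136 -0.21530087  2.30231794]
```

```bash
python3 -m creep '[{"grip":-1,"tx":0,"ty":-0.2,"tz":1.2,"spin":0},{"grip":-1,"tx":0,"ty":0,"tz":1.2,"spin":0},{"grip":-1,"tx":0,"ty":0,"tz":0.4,"spin":0},{"grip":-1,"tx":0,"ty":0,"tz":0.4,"spin":0},{"grip":-1,"tx":0,"ty":0,"tz":0,"spin":0},{"grip":-1,"tx":0,"ty":0,"tz":0,"spin":0},{"grip":-1,"tx":0,"ty":0,"tz":0,"spin":0}]'; for i in 1 2; do python3 -m creep '[{"grip":-1,"tx":0,"ty":0,"tz":0.2,"spin":0},{"grip":-1,"tx":0,"ty":0,"tz":0,"spin":0},{"grip":-1,"tx":0,"ty":0,"tz":0,"spin":0}]'; done
```

```text
clock: 7.32
tool_pos: [0.5182, 0.0384, 0.0469]
eef_rot: [-0.078, 0.997, 0.001, -0.0]
contact_force: [-2.0, 2.0, 7.9]
opening: 0.007
finger_force: 3.6
clock: 7.57
tool_pos: [0.5182, 0.0384, 0.0452]
eef_rot: [-0.078, 0.997, 0.001, 0.0]
contact_force: [-2.4, 0.8, 10.1]
opening: 0.001
finger_force: 4.9
clock: 7.82
tool_pos: [0.5182, 0.0384, 0.0435]
eef_rot: [-0.078, 0.997, 0.001, 0.0]
contact_force: [-2.7, 0.5, 13.0]
opening: 0.01
finger_force: 6.2
```

The middle pad is about 1.5 N/mm, the stiffest. Next the right pad.

```bash
python3 -m creep '[{"grip":-1,"tx":0,"ty":0,"tz":-2,"spin":0},{"grip":-1,"tx":0,"ty":0,"tz":-1.5,"spin":0},{"grip":-1,"tx":0,"ty":-3.6,"tz":0,"spin":0},{"grip":-1,"tx":0,"ty":-3.6,"tz":0,"spin":0},{"grip":-1,"tx":0,"ty":-3.6,"tz":0,"spin":0},{"grip":-1,"tx":0,"ty":-3.6,"tz":0,"spin":0},{"grip":-1,"tx":0,"ty":0,"tz":0,"spin":0},{"grip":-1,"tx":0,"ty":0,"tz":0,"spin":0}]'
python3 -m creep '[{"grip":-1,"tx":0,"ty":0,"tz":1.2,"spin":0},{"grip":-1,"tx":0,"ty":0,"tz":1.2,"spin":0},{"grip":-1,"tx":0,"ty":0,"tz":0.4,"spin":0},{"grip":-1,"tx":0,"ty":0,"tz":0.4,"spin":0},{"grip":-1,"tx":0,"ty":0,"tz":0,"spin":0},{"grip":-1,"tx":0,"ty":0,"tz":0,"spin":0},{"grip":-1,"tx":0,"ty":0,"tz":0,"spin":0}]'; for i in 1 2; do python3 -m creep '[{"grip":-1,"tx":0,"ty":0,"tz":0.3,"spin":0},{"grip":-1,"tx":0,"ty":0,"tz":0,"spin":0},{"grip":-1,"tx":0,"ty":0,"tz":0,"spin":0}]'; done
```

```text
clock: 8.48
tool_pos: [0.5409, -0.1082, 0.0772]
eef_rot: [-0.075, 0.997, -0.0, 0.0]
contact_force: [-0.2, 0.5, 1.6]
opening: 0.005
finger_force: 0.0
clock: 9.07
tool_pos: [0.5413, -0.1048, 0.0458]
eef_rot: [-0.078, 0.997, 0.0, 0.001]
contact_force: [-1.0, 2.7, 3.7]
opening: 0.008
finger_force: 1.5
clock: 9.32
tool_pos: [0.5416, -0.1055, 0.0425]
eef_rot: [-0.077, 0.997, 0.0, 0.001]
contact_force: [0.1, 2.6, 3.2]
opening: 0.006
finger_force: 2.1
clock: 9.57
tool_pos: [0.5416, -0.1057, 0.0395]
eef_rot: [-0.077, 0.997, 0.0, 0.001]
contact_force: [0.8, 2.0, 5.8]
opening: 0.005
finger_force: 2.6
```

The right pad is about 0.36 N/mm, the softest. Rising and going over the right tag.

```bash
python3 -m creep '[{"grip":-1,"tx":0,"ty":0,"tz":-2,"spin":0},{"grip":-1,"tx":0,"ty":0,"tz":-2,"spin":0},{"grip":-1,"tx":-3.5,"ty":0,"tz":0,"spin":0},{"grip":-1,"tx":-3.5,"ty":0,"tz":0,"spin":0},{"grip":-1,"tx":0,"ty":0,"tz":0,"spin":0},{"grip":-1,"tx":0,"ty":0,"tz":0,"spin":0},{"grip":-1,"tx":0,"ty":0,"tz":0,"spin":0}]'; python3 - <<'E'
from h import *
print(togo([.6095,-.0955,.036]))
p,_=optics.snapshot("side");cv2.imwrite("pics/s3.png",cv2.resize(p[190:310,290:450,::-1],(800,600)))
E
```

```text
clock: 10.15
tool_pos: [0.6084, -0.0967, 0.0783]
eef_rot: [-0.076, 0.997, -0.001, -0.002]
contact_force: [-0.9, -1.3, -0.1]
opening: 0.003
finger_force: 0.0
[-0.14095576  0.10414238  4.23223046]
```

View pics/s3.png

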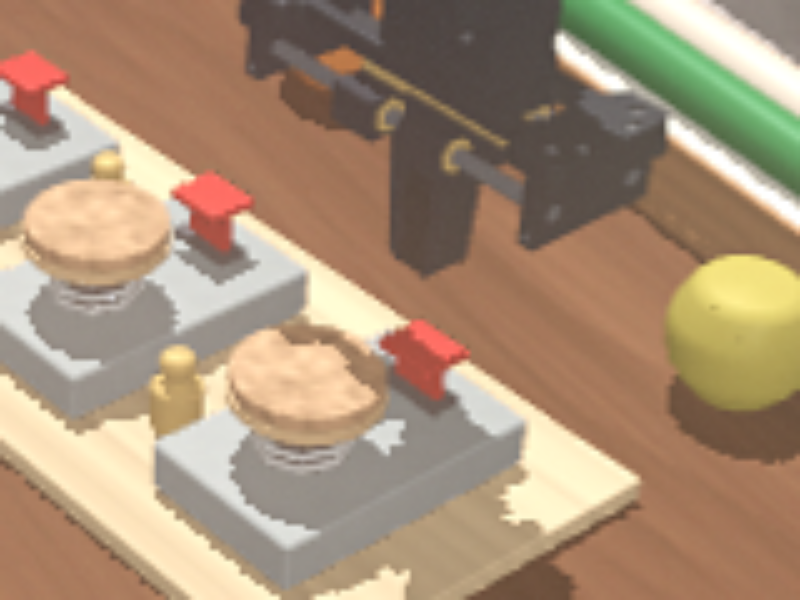

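The shut tips hang at crop (430,265), straight above the right tag at (425,345). All pads are up. Pushing down.

```bash
python3 -m creep '[{"grip":-1,"tx":-0.1,"ty":0.1,"tz":2,"spin":0},{"grip":-1,"tx":0,"ty":0,"tz":2,"spin":0},{"grip":-1,"tx":0,"ty":0,"tz":0.6,"spin":0},{"grip":-1,"tx":0,"ty":0,"tz":0.6,"spin":0},{"grip":-1,"tx":0,"ty":0,"tz":0.4,"spin":0},{"grip":-1,"tx":0,"ty":0,"tz":0,"spin":0},{"grip":-1,"tx":0,"ty":0,"tz":0,"spin":0}]'; python3 -m creep '[{"grip":-1,"tx":0,"ty":0,"tz":0.3,"spin":0},{"grip":-1,"tx":0,"ty":0,"tz":0,"spin":0},{"grip":-1,"tx":0,"ty":0,"tz":0,"spin":0}]'
```

```text
clock: 10.78
tool_pos: [0.6114, -0.0942, 0.0237]
eef_rot: [-0.077, 0.997, 0.0, 0.001]
contact_force: [0.2, -0.0, 0.9]
opening: 0.003
finger_force: 0.0
clock: 11.03
tool_pos: [0.6119, -0.094, 0.0207]
eef_rot: [-0.077, 0.997, 0.0, 0.001]
contact_force: [1.3, -0.6, 1.1]
opening: 0.005
finger_force: 0.6
```

```bash
python3 - <<'E'
from h import *
p,_=optics.snapshot("side");cv2.imwrite("pics/s4.png",cv2.resize(p[210:300,330:450,::-1],(800,600)))
E
```

```text
(no output)
```

View pics/s4.png

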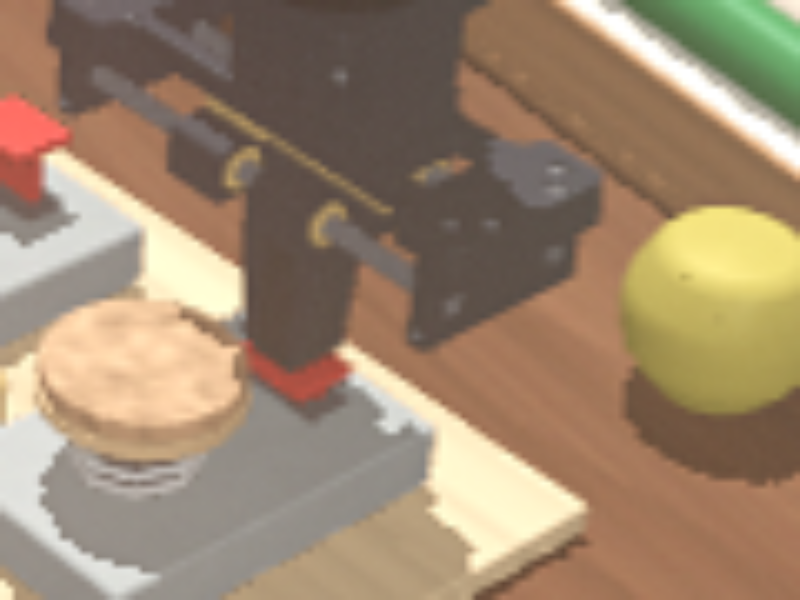

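The tips (crop (295,360)) sit on the tag, which is almost down, and the pad is up and clear. I'll press on until I feel the stop.

```bash
for i in 1 2; do python3 -m creep '[{"grip":-1,"tx":0,"ty":0,"tz":0.2,"spin":0},{"grip":-1,"tx":0,"ty":0,"tz":0,"spin":0},{"grip":-1,"tx":0,"ty":0,"tz":0,"spin":0}]'; done
```

```text
clock: 11.33
tool_pos: [0.6118, -0.0941, 0.019]
eef_rot: [-0.077, 0.997, -0.0, 0.001]
contact_force: [1.2, 0.3, 5.1]
opening: 0.005
finger_force: 2.8
clock: 11.58
tool_pos: [0.6119, -0.0941, 0.0189]
eef_rot: [-0.077, 0.997, -0.0, 0.001]
contact_force: [-4.3, 0.3, 20.1]
opening: 0.006
finger_force: 9.7
```

It's at the stop: 20 N with no further travel, at reported z 0.019, about 0.050 real. Retracting and checking.

```bash
python3 -m creep '[{"grip":-1,"tx":0,"ty":0,"tz":-2,"spin":0},{"grip":-1,"tx":0,"ty":0,"tz":-4,"spin":0},{"grip":-1,"tx":0,"ty":0,"tz":-4,"spin":0},{"grip":-1,"tx":0,"ty":0,"tz":-3,"spin":0},{"grip":-1,"tx":0,"ty":0,"tz":0,"spin":0},{"grip":-1,"tx":0,"ty":0,"tz":0,"spin":0},{"grip":-1,"tx":0,"ty":0,"tz":0,"spin":0}]'; python3 - <<'E'
from h import *
p,d,W=cloud("side");H,S,V=cv2.split(cv2.cvtColor(p,cv2.COLOR_RGB2HSV))
for t in((.5651,.1885),(.5877,.0456),(.61,-.095)):
    m=((H<6)|(H>174))&(S>120)&(np.hypot(W[...,0]-t[0],W[...,1]-t[1])<.025)&(d>0)
    print("tag z",m.sum(),np.percentile(W[...,2][m],[50,80,95]).round(4))
for t in((.4968,.1783),(.5193,.0367),(.5415,-.106)):
    m=(np.hypot(W[...,0]-t[0],W[...,1]-t[1])<.02)&(d>0)&(W[...,2]<.1); print("pad z",np.median(W[...,2][m]))
cv2.imwrite("pics/s5.png",p[170:330,200:500,::-1])
E
```

```text
clock: 12.17
tool_pos: [0.6099, -0.0944, 0.1453]
eef_rot: [-0.077, 0.997, -0.0, -0.001]
contact_force: [-1.1, 0.4, 0.3]
opening: 0.003
finger_force: 0.0
tag z 108 [0.0657 0.068  0.0693]
tag z 130 [0.0663 0.0678 0.0687]
tag z 109 [0.0492 0.0504 0.0516]
pad z 0.0799006934185758
pad z 0.08031632328537808
pad z 0.08079926821384534
```

View pics/s5.png

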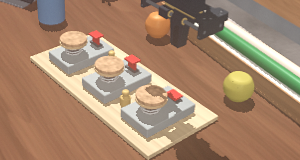

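The right tag is fully down (z 0.049) at (174,95). The other two tags (z≈0.066) and all three pads are up, and the hand is clear.

```bash
python3 -c "
from plant import workorder
print(workorder.finish_job())"
```

```text
the job is handed in; nothing more can be done
None
```

I pressed the pads left, middle, right, found the right one softest (about 0.36 N/mm, against 0.75 left and 1.5 middle), pushed its red tag down to the stop, and handed the job in at about 12 s; a final camera check showed that tag down and the other two tags and all pads up, but no verdict came back.

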